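Nest the sample cups and hold the chamber's sprung lid at the index

TASK

Take the two steel cups off the lid of the specimen chamber and nest them, one after the other, into the like cup that stands on the bench, leaving that one standing where it is. Then lift the chamber's spring-loaded lid by its bar until the lid lies in line with the index arm at its side, and finish while holding it still there with the gripper: do not let go. Do not shift the index arm or the objective, jar and slide box standing about.

Things in the scene. Friction and masses are not known exactly. Their poses are not given: they have to be found in the camera images.
- cup_a_mid (a point): steel cup, 70 mm high, 120 g: cone below, outer diameter 38 mm at the foot, 53 mm at 42 mm height; above it a straight collar, outer 62 mm, inner 58 mm. The step under the collar sits on the rim of the cup below: each nested cup stands 28 mm higher. Point on its axis, half-way up (35 mm above the foot); z along the axis. Starts on the lid.
- cup_b_mid (a point): steel cup, 70 mm high, 120 g: cone below, outer diameter 38 mm at the foot, 53 mm at 42 mm height; above it a straight collar, outer 62 mm, inner 58 mm. The step under the collar sits on the rim of the cup below: each nested cup stands 28 mm higher. Point on its axis, half-way up (35 mm above the foot); z along the axis. Starts on the lid.
- cup_base_mid (a point): steel cup, 70 mm high, 120 g: cone below, outer diameter 38 mm at the foot, 53 mm at 42 mm height; above it a straight collar, outer 62 mm, inner 58 mm. The step under the collar sits on the rim of the cup below: each nested cup stands 28 mm higher. Point on its axis, half-way up (35 mm above the foot); z along the axis. Stands on the bench, at either side of the chamber.
- lid_bar (a point): middle of the lid's round steel grip bar, 12 mm thick, 110 mm long, on two 10 mm posts 50 mm either side; centre 42 mm above the lid's top, 12 mm from its free (robot-side) edge; from the hinge line 188 mm along -x and 52 mm along z of the lid. Axes are the lid's: x free edge to hinge, y along bar and hinge, z out of its top. The bar can turn between finger pads as the lid tilts
- lid_hinge (a point): middle of the lid's hinge line, at the far edge of the lid, at its underside, 112 mm above the bench; the lid (grey plate 200 x 300 x 10 mm, 0.4 kg) and the index arm both turn about this line. The chamber is a white open-topped box, 200 x 300 x 110 mm, closed by the lid; the shut lid's top is 122 mm above the bench
- lid (a joint): opening angle of the lid, rad: 0 shut, grows as the free edge rises (stop at 1.2). A spring shuts it: 0.6 N m when shut and 1.0 N m more per rad, on top of the lid's weight; let go, it falls shut. The pull at the bar is about 5 to 8 N
- index (a joint): angle of the index arm, rad, on the same scale and axis as the lid's angle: the mark to bring the lid to. It stays where it was set, somewhere between 0.30 and 0.60, and is held by friction only
- index_tip (a point): centre of the 22 mm disc at the end of the index arm, a dark steel strip 10 mm high and 6 mm thick beside the lid's left (+y) edge, 208 mm from the hinge line and 166 mm to the left of the lid's middle. Axes are the arm's: x from tip to hinge. With the lid at the mark, the strip lies flush along the lid's side edge
- objective_mid (a point): microscope objective standing on the bench: dark steel, 46 mm in diameter, 56 mm high; half-way up. Leave alone
- jar_mid (a point): amber jar with a black cap, 56 mm in diameter, 80 mm high; half-way up. Leave alone
- slidebox_mid (a point): flat grey slide box 85 x 100 x 35 mm; its centre. Leave alone
There are look-alikes about, which are no part of the job. What is shaped like the part that bears cup_a_mid but green is not meant.

How it is judged:
On the way, in this order (a step that is already met when the one before it is completed fails the run):
1. both cups from the lid are nested upright in the cup on the bench and let go, with the lid still down (((horizontal distance between each of cup_a_mid, cup_b_mid and cup_base_mid below 0.006 m and z of cup_a_mid in the frame of cup_base_mid between 0.023 and 0.033 m and angle between each of cup_a_mid, cup_b_mid's own z axis and vertical below 0.1 rad and z of cup_b_mid in the frame of cup_base_mid between 0.051 and 0.061 m) or (horizontal distance between each of cup_b_mid, cup_a_mid and cup_base_mid below 0.006 m and z of cup_b_mid in the frame of cup_base_mid between 0.023 and 0.033 m and angle between each of cup_b_mid, cup_a_mid's own z axis and vertical below 0.1 rad and z of cup_a_mid in the frame of cup_base_mid between 0.051 and 0.061 m)) and angle between cup_base_mid's own z axis and vertical below 0.1 rad and height (world z) of cup_base_mid below 0.045 m and distance of cup_base_mid from where it was at the start of the episode below 0.04 m and contact force between the fingers and cup_a below 0.1 N and contact force between the fingers and cup_b below 0.1 N and contact force between the fingers and cup_base below 0.1 N and value of joint lid below 0.1 rad), for 0.2 s.
2. the fingers hold the lid still in line with the index arm (angle between the x axis of lid_bar and the x axis of index_tip, either way round below 0.07 rad and value of joint lid above 0.2 rad and contact force between the fingers and lid above 2 N and velocity of joint lid between -0.05 and 0.05 rad/s), for 0.5 s.
At the end, for the whole second after the job is handed in: Fingers hold the lid (over 2 N) still (0.05 rad/s), within 0.07 rad of the index arm. Two cups nested in the bench cup, let go: within 6 mm sideways, 28 and 56 mm (+-5) above it, upright within 0.1 rad; the bench cup upright on the bench within 40 mm of its start (all of step 2 and ((horizontal distance between each of cup_a_mid, cup_b_mid and cup_base_mid below 0.006 m and z of cup_a_mid in the frame of cup_base_mid between 0.023 and 0.033 m and angle between each of cup_a_mid, cup_b_mid's own z axis and vertical below 0.1 rad and z of cup_b_mid in the frame of cup_base_mid between 0.051 and 0.061 m) or (horizontal distance between each of cup_b_mid, cup_a_mid and cup_base_mid below 0.006 m and z of cup_b_mid in the frame of cup_base_mid between 0.023 and 0.033 m and angle between each of cup_b_mid, cup_a_mid's own z axis and vertical below 0.1 rad and z of cup_a_mid in the frame of cup_base_mid between 0.051 and 0.061 m)) and angle between cup_base_mid's own z axis and vertical below 0.1 rad and height (world z) of cup_base_mid below 0.045 m and distance of cup_base_mid from where it was at the start of the episode below 0.04 m and contact force between the fingers and cup_a below 0.1 N and contact force between the fingers and cup_b below 0.1 N and contact force between the fingers and cup_base below 0.1 N); the arm keeps its last pose, push and grip.
It fails at once if the objective, the jar or the slide box was shifted by more than 30 mm (distance of any of objective_mid, jar_mid, slidebox_mid from where it was at the start of the episode above 0.03 m).
It fails at once if the index arm was shifted (tip by more than 10 mm) (distance of index_tip from where it was at the start of the episode above 0.01 m).
It also fails if it takes over 72 s, if anything falls off the work surface, if the arm or the gripper's body presses on something with over 40 N, if the wrist force passes 120 N, or if a joint passes its speed limit or range.

ROBOT

A 7-joint arm with a two-finger parallel gripper is mounted at the origin on the work surface. World frame = base frame: x ahead of the robot, y to its left, z up, the work surface at z = 0. Lengths are in m, angles in rad, forces in N, time in s.
With the tool pointing down it reaches from about 0.425 to 0.925 m from the base axis. Payload 6.8 kg.
Tool frame: the origin (TCP) lies midway between the tips of the shut fingers; the grasp point (between the pads) lies 19 mm behind it (r.grip_point_offset is the distance from the TCP to the grasp point, in m); z points along the fingers, y is the direction in which the jaws open and shut (so a half turn about z gives the same grasp; the last joint's range is limited). The gripper opens to 85 mm and grips with 20 to 120 N. Pads are 22 mm wide; open, the fingers measure 114 mm over their backs; the gripper's body (76 mm by 85 mm) begins 54 mm behind the grasp point. The pads swing forward as they close: fully open they stand 13 mm farther back than shut.
Start: joints at [1.189, 0.477, 0.022, 1.555, -0.011, 1.109, -0.083], TCP at [0.183, -0.65, 0.231] pointing down, gripper open.
Joint ranges: [-2.96, 2.96], [-0.34, 2.1], [-1.41, 1.46], [0.24, 2.44], [-1.37, 4.51], [0.17, 1.92], [-2.96, 2.96]. Speed limits (rad/s): [2.39, 2.39, 3.14, 3.14, 3.14, 3.14, 3.14].

INTERFACE

Orientations are given as a rotation vector (axis times angle).
In Python, from bench import r, grab_frame, camera_params gives the robot as it stands.
- The arm moves only by the tool carry_out, never from a script. Its argument "motion" is text: rows parted by semicolons, each of 5 numbers parted by spaces: the closure, from 0 (fully open) to 1 (shut), then the shift along the tool's x, y, z in mm, then the turn about the tool's z in rad. In form: fingers dx dy dz twist; .... A call has exactly 8 rows; each row shifts and turns the commanded pose from where the row before left it, along the tool's axes as they then stand; what a row does not reach is not made up. A row lasts 1/8 s, in which the tool goes at most 62.5 mm and 10.7 degrees, less where a joint would pass 70% of its speed; a pose out of reach is approached as far as the arm can. A call with a gripper value outside its range is refused whole. The fingers move at their own pace and stop on an object; "newtons" is the grip in N (left out, the last holds). Time passes only in rows, so rows that do not move let the fingers close, or fill a call up. It gives the time, the measured TCP pose, the force and the opening at its end, in the units of the state.
- r.get_obs(): the state, without advancing time (a new reading comes with each control period).
- grab_frame(name): name is "side" or "top"; returns the picture (384x512x3 uint8, red, green, blue); there is no depth.
- camera_params(name): a dict with "fx", "fy", "cx", "cy" (pixels), "k1" (the pictures are not rectified: a ray, as slopes to the right and down, at radius r is drawn at 1 + k1 r^2 times it, then the intrinsics apply), "eye" and "attitude" of the camera in the world. Camera axes: x right, y down, z forward; pixel columns grow to the right and rows downward; lengths in m; the calibration is good to about 2 mm. A picture is of the moment at which its call begins. camera_params takes no time and is no camera call.
- r.hand_in(): hands the job in, once; it reports no verdict.
The state is a dict: "clock": time; "joints": joint angles; "qvel": joint speeds; "tau": joint torques, N m; "tcp_pos": TCP position; "orientation": TCP orientation; "contact_force": force on the tool from outside, world axes, zero at the start; "moment": the same for the moment, N m; "grip_width": finger opening in m.
Only numpy, scipy, OpenCV 4.12 (cv2) and the standard library are available. Lean on these libraries where they do the work, as an engineer would, in place of code of your own. Each camera call takes 0.05 s, during which the arm holds its last target.

## Working session

There is one attempt and no reset: what is moved stays moved. The work goes in short steps, Python scripts to look and compute and a tool call to move; the robot and the scene stay as the last step left them, time stands still between calls to the robot, and variables do not carry over. Pictures are saved under pics/ and viewed, and the job is handed in when it is done.

Besides the shell and the picture viewer there is one more tool, called after "Call:" as name(argument=value, ...) on one line, values as JSON. carry_out: Moves the arm, as the interface text tells. Its arguments: {"type":"object","properties":{"motion":{"type":"string"},"newtons":{"type":"number"}},"required":["motion"]}

```bash
mkdir -p pics; ls
python3 - <<'E'
from bench import r, grab_frame, camera_params
import cv2
for n in ("side","top"):
    print(n,camera_params(n))
    cv2.imwrite(f"pics/{n}0.png",grab_frame(n)[:,:,::-1])
print(r.get_obs()); print(r.grip_point_offset)
E
```

```text
pics
side {'fx': 402.00191741865825, 'fy': 402.00191741865825, 'cx': 249.79717967685684, 'cy': 193.83783400342313, 'k1': 0.02762204192220975, 'eye': array([0.48722777, 0.98490688, 0.80179643]), 'attitude': array([-0.13153388,  2.76434399, -1.4327282 ])}
top {'fx': 449.59633796782794, 'fy': 449.59633796782794, 'cx': 258.50355760467886, 'cy': 194.09900837484292, 'k1': -0.12059044001448231, 'eye': array([0.41361939, 0.0066139 , 1.22377011]), 'attitude': array([-2.16591172,  2.11178474, -0.14830708])}
{'clock': 0.1, 'joints': array([ 1.18891691,  0.47774359,  0.02235809,  1.55635821, -0.01149781,
        1.1093282 , -0.08312196]), 'qvel': array([ 0.00103338, -0.00223524,  0.00117486, -0.0031686 ,  0.00135726,
       -0.00147045,  0.00123643]), 'tau': array([ 5.36973224e-03, -5.97765219e+01,  1.61427900e+00, -2.81955296e+01,
        1.28297601e-02,  4.98217531e-03, -3.27848745e-06]), 'tcp_pos': array([ 0.18233102, -0.6493384 ,  0.23040334]), 'orientation': array([-3.11055317e+00, -4.28459149e-01,  5.74347873e-04]), 'contact_force': array([-0.77434979, -0.29380607, -0.3230672 ]), 'moment': array([0.03511577, 0.00956947, 0.01352039]), 'grip_width': 0.08524772891877995}
0.0187
```

View pics/side0.png

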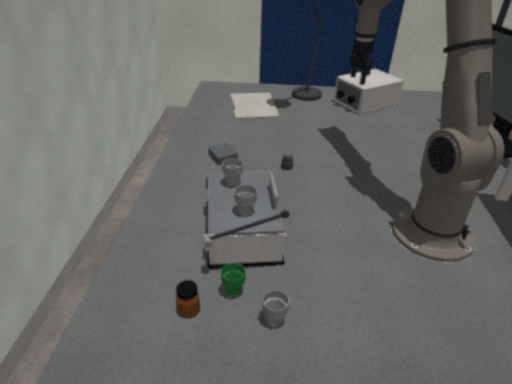

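View pics/top0.png

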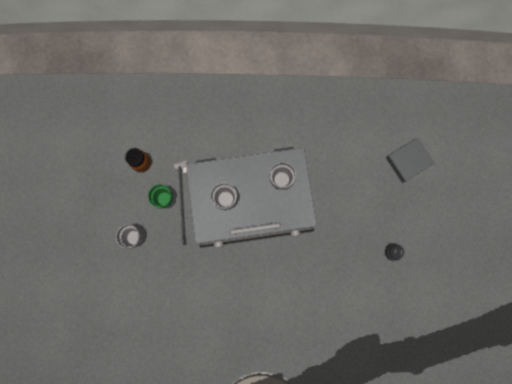

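The top view shows steel cups on the lid at about (225,197) and (282,177), the steel bench cup at (129,236) and the green look-alike at (161,196). The jar is at (138,160), the slide box at (410,160) and the objective at (394,252). The bar is at (256,229), and the index arm runs along column 183. Next I'll take close crops.

```bash
cat > h.py <<'E'
import numpy as np, cv2
from scipy.spatial.transform import Rotation as R
from bench import camera_params
C={n:camera_params(n) for n in("side","top")}
def proj(n,P):
    c=C[n];Rm=R.from_rotvec(c['attitude']).as_matrix()
    q=(np.atleast_2d(P)-c['eye'])@Rm
    s=q[:,:2]/q[:,2:]
    s=s*(1+c['k1']*(s**2).sum(1,keepdims=True))
    return s*[c['fx'],c['fy']]+[c['cx'],c['cy']]
def ray(n,uv):
    c=C[n];Rm=R.from_rotvec(c['attitude']).as_matrix()
    d=(np.array(uv,float)-[c['cx'],c['cy']])/[c['fx'],c['fy']];s=d.copy()
    for _ in range(30): s=d/(1+c['k1']*(s@s))
    return c['eye'],Rm@np.array([s[0],s[1],1])
def at_z(n,uv,z):
    e,d=ray(n,uv);return e+d*(z-e[2])/d[2]
def circ(c,r,z,k=60):
    t=np.linspace(0,2*np.pi,k);return np.c_[c[0]+r*np.cos(t),c[1]+r*np.sin(t),0*t+z]
E
python3 - <<'E'
import cv2
from h import *
t=cv2.imread('pics/top0.png');s=cv2.imread('pics/side0.png')
cv2.imwrite('pics/t_crop.png',cv2.resize(t[130:270,100:330],None,fx=3.4,fy=3.4,interpolation=cv2.INTER_CUBIC))
cv2.imwrite('pics/s_crop.png',cv2.resize(s[140:340,160:320],None,fx=3,fy=3,interpolation=cv2.INTER_CUBIC))
for n,uv,z in[('A',(225,196),.192),('B',(282,176),.192),('base',(129,236),.07),('green',(161,196),.07)]:print(n,at_z('top',uv,z))
print('bar',at_z('top',(232,233),.164),at_z('top',(279,226.5),.164))
E
```

```text
A [0.56206861 0.09734723 0.192     ]
B [ 0.61252312 -0.03406539  0.192     ]
base [0.46856758 0.35431049 0.07      ]
green [0.57545458 0.27585117 0.07      ]
bar [0.47840537 0.08008682 0.164     ] [ 0.49656567 -0.0303207   0.164     ]
```

View pics/t_crop.png

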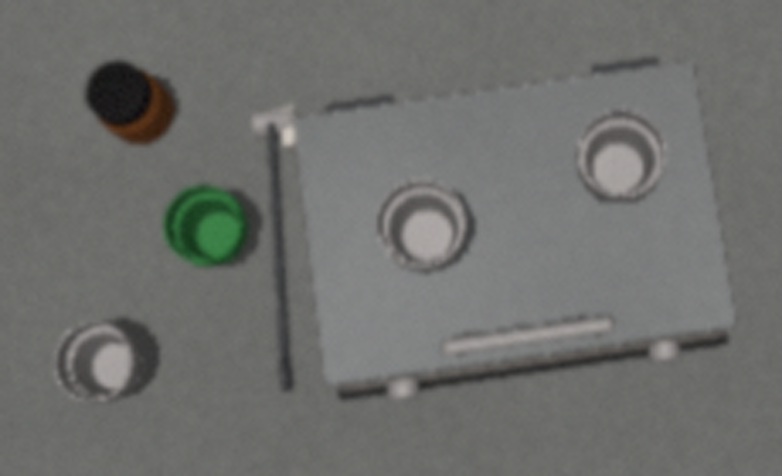

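View pics/s_crop.png

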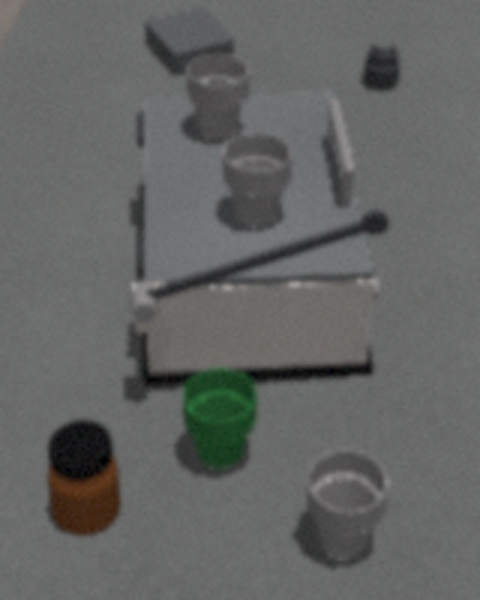

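The choice holds. The three grey cups are the wanted ones, and the green cup at top (161,196) is not. I'll refine the positions by overlaying model outlines in both views.

```bash
cat > ov.py <<'E'
import cv2
from h import *
def cup(c,z0): return [circ(c,.031,z0+.07),circ(c,.031,z0+.042),circ(c,.019,z0),circ(c,.029,z0+.07)]
def overlay(n,img,polys,box,k,out):
    x0,y0,x1,y1=box
    o=cv2.resize(img[y0:y1,x0:x1],None,fx=k,fy=k,interpolation=cv2.INTER_CUBIC)
    for P,col in polys:
        uv=((proj(n,P)-[x0,y0]+.5)*k-.5)
        cv2.polylines(o,[np.round(uv*16).astype(np.int32)],False,col,1,cv2.LINE_AA,4)
    cv2.imwrite(out,o)
E
cat > fit.py <<'E'
from h import *
# bar ends -> lid yaw
a=at_z('top',(100+447/3.4,130+347/3.4),.164);b=at_z('top',(100+610/3.4,130+325/3.4),.164)
d=a-b;print('bar',a,b,(a+b)/2,np.linalg.norm(d),'yaw of y axis',np.arctan2(-d[0],d[1]))
# lid corners (top z=.122)
for uv in[(298,117),(692,66),(734,327),(328,384)]:
    print(at_z('top',(100+uv[0]/3.4,130+uv[1]/3.4),.122))
E
python3 fit.py
python3 - <<'E'
import cv2
from ov import *
t=cv2.imread('pics/top0.png');s=cv2.imread('pics/side0.png')
cups={}
for n,uv,z in[('A',(224.7,196.6),.122),('B',(282.5,176.2),.122),('base',(128.5,236.2),0)]:
    c=at_z('top',uv,z+.07);cups[n]=c;print(n,c)
pl=[(P,(0,255,255)) for n,c in cups.items() for P in cup(c,0 if n=='base' else .122)]
overlay('top',t,pl,(100,140,320,265),3.5,'pics/ovt.png')
overlay('side',s,pl,(165,145,315,335),3.1,'pics/ovs.png')
E
```

```text
bar [0.48059035 0.08141092 0.164     ] [ 0.49874427 -0.03124926  0.164     ] [0.48966731 0.02508083 0.164     ] 0.11411345675606185 yaw of y axis 0.15976532891265763
[0.65005626 0.20072268 0.122     ]
[ 0.69557427 -0.08990419  0.122     ]
[ 0.50280185 -0.12235952  0.122     ]
[0.45422229 0.16938379 0.122     ]
A [0.56064425 0.09799299 0.192     ]
B [ 0.61207686 -0.03524116  0.192     ]
base [0.4680069  0.35560546 0.07      ]
```

View pics/ovt.png

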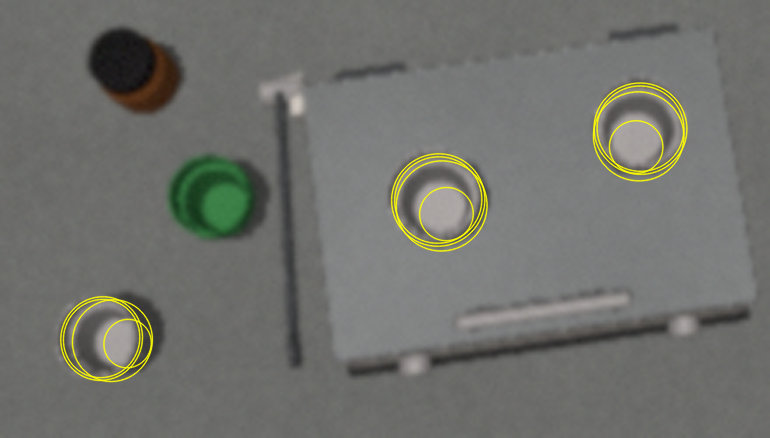

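View pics/ovs.png

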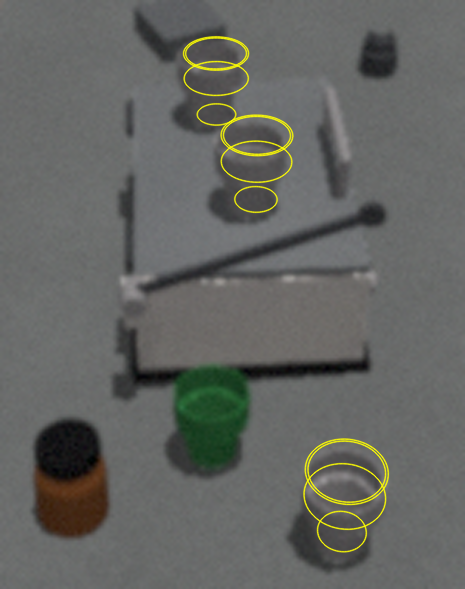

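```bash
cat > sil.py <<'E'
import cv2
from ov import *
from scipy.ndimage import map_coordinates
def score(n,G,c,z0):
    P=np.vstack([circ(c,.031,z0+.07),circ(c,.031,z0+.042),circ(c,.019,z0),circ(c,.0265,z0+.042)])
    # outline pieces: rim (full), inner rim
    s=0
    for r,w in((.031,1),(.029,1)):
        uv=proj(n,circ(c,r,z0+.07,90)); s+=w*map_coordinates(G,[uv[:,1],uv[:,0]],order=1).mean()
    hull=cv2.convexHull(proj(n,np.vstack([circ(c,.031,z0+.07),circ(c,.031,z0+.042)])).astype(np.float32))[:,0]
    h=np.vstack([np.linspace(a,b,4) for a,b in zip(hull,np.roll(hull,-1,0))])
    s+=map_coordinates(G,[h[:,1],h[:,0]],order=1).mean()
    uv=proj(n,circ(c,.019,z0,90)); s+=.7*map_coordinates(G,[uv[:,1],uv[:,0]],order=1).mean()
    return s
def grad(img):
    g=cv2.GaussianBlur(cv2.cvtColor(img,cv2.COLOR_BGR2GRAY).astype(np.float32),(0,0),.8)
    return np.hypot(cv2.Sobel(g,cv2.CV_32F,1,0),cv2.Sobel(g,cv2.CV_32F,0,1))
def fit(n,img,c,z0,w=.014):
    G=grad(img);best=(-1,)
    for dx in np.arange(-w,w+1e-9,.001):
        for dy in np.arange(-w,w+1e-9,.001):
            s=score(n,G,(c[0]+dx,c[1]+dy),z0)
            if s>best[0]:best=(s,c[0]+dx,c[1]+dy)
    return best
E
python3 - <<'E'
from sil import *
cups={'A':(.5606,.098,.122),'B':(.612,-.0352,.122),'base':(.468,.3556,0),'green':(.575,.276,0)}
t=cv2.imread('pics/top0.png');s=cv2.imread('pics/side0.png')
for k,v in cups.items():
    print(k,np.round(fit('top',t,v[:2],v[2]),4),np.round(fit('side',s,v[:2],v[2]),4))
E
```

```text
A [3.020125e+02 5.646000e-01 1.020000e-01] [2.070786e+02 5.656000e-01 1.120000e-01]
B [ 2.535192e+02  6.170000e-01 -3.520000e-02] [ 1.918469e+02  6.210000e-01 -2.520000e-02]
base [330.1234   0.469    0.3596] [195.7863   0.47     0.3696]
green [3.156394e+02 5.780000e-01 2.810000e-01] [242.5696   0.578    0.286 ]
```

Run:
```python
from sil import *
t=cv2.imread('pics/top0.png');s=cv2.imread('pics/side0.png')
T={'A':(.5646,.102,.122),'B':(.617,-.0352,.122),'base':(.469,.3596,0)}
S={'A':(.5656,.112,.122),'B':(.621,-.0252,.122),'base':(.47,.3696,0)}
f=lambda D:[(P,(0,255,255)) for v in D.values() for P in cup(v[:2],v[2])[:3]]
lid=[]
overlay('top',t,f(T),(100,140,320,265),3.6,'pics/ovt2.png')
overlay('side',s,f(S),(165,145,315,335),3.1,'pics/ovs2.png')
# robot check: project TCP
print(proj('side',[[.1823,-.6493,.2304]]),proj('side',[[0,0,0],[0.5,0,0]]))
```

```text
[[356.8938067   82.78312998]] [[432.29001544 233.27132111]
 [268.63363414 222.05074591]]
```

View pics/ovt2.png

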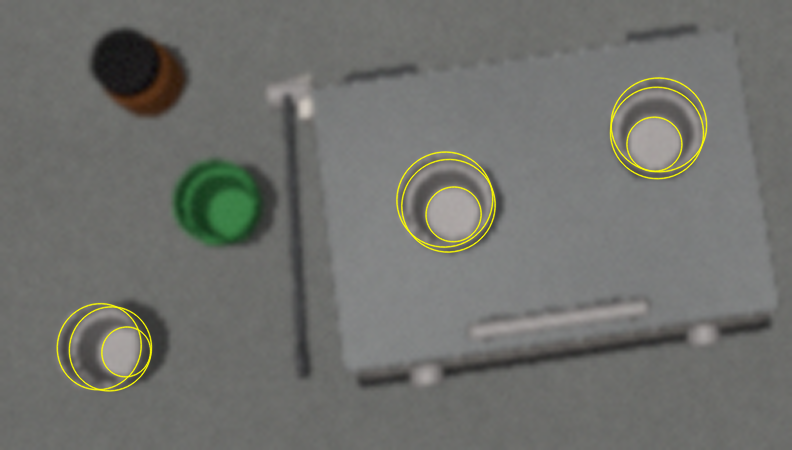

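View pics/ovs2.png

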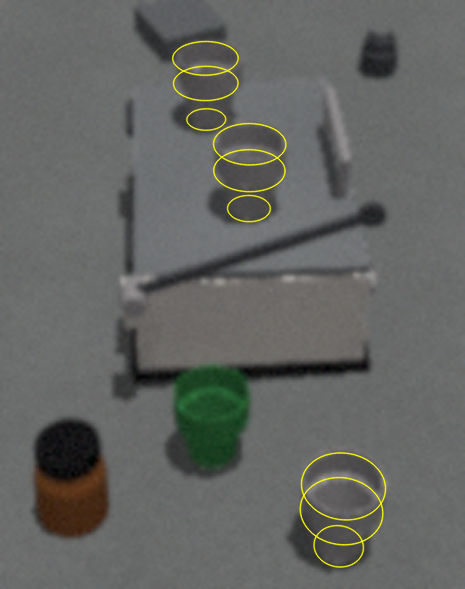

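```bash
cat > go.py <<'E'
import sys
from h import *
from bench import r
def delta(pos,yaw=None,o=None):
    o=o or r.get_obs();M=R.from_rotvec(o['orientation']).as_matrix()
    d=M.T@(np.array(pos)-o['tcp_pos'])*1e3
    y=np.arctan2(M[1,0],M[0,0])
    tw=0 if yaw is None else -((yaw-y+np.pi/2)%np.pi-np.pi/2)
    print('t',round(o['clock'],2),'tcp',o['tcp_pos'].round(4),'yaw',y.round(3),'zax',M[:,2].round(3),'w',round(o['grip_width'],4),'F',o['contact_force'].round(1),'j',o['joints'].round(2))
    print('delta mm (before twist)',d.round(1),'twist',round(tw,3))
if __name__=='__main__':
    a=[float(x) for x in sys.argv[1:]]
    delta(a[:3],a[3] if len(a)>3 else None)
E
python3 go.py .565 .103 .30
```

```text
t 0.1 tcp [ 0.1823 -0.6493  0.2304] yaw 0.274 zax [-0.001  0.002 -1.   ] w 0.0852 F [-0.8 -0.3 -0.3] j [ 1.19  0.48  0.02  1.56 -0.01  1.11 -0.08]
delta mm (before twist) [ 571.8 -621.   -68.6] twist 0
```

Call:
carry_out(motion="0 30 -34 -12 0; 0 36 -39 -12 0; 0 36 -39 -12 0; 0 36 -39 -12 0; 0 36 -39 -12 0; 0 36 -39 -10 0; 0 36 -39 0 0; 0 36 -39 0 0", newtons=40)

```text
clock: 1.1
tcp_pos: [0.3714, -0.2764, 0.3013]
orientation: [3.112, 0.429, 0.0]
contact_force: [0.5, -0.7, 0.0]
grip_width: 0.0854
```

```bash
python3 go.py .565 .103 .30
```

```text
t 1.1 tcp [ 0.3714 -0.2764  0.3013] yaw 0.274 zax [ 0. -0. -1.] w 0.0854 F [ 0.5 -0.7  0. ] j [ 0.72  0.07 -0.22  1.94  0.02  1.14 -0.81]
delta mm (before twist) [ 288.9 -312.9    1.2] twist 0
```

Call:
carry_out(motion="0 38 -41 0 0; 0 38 -41 0 0; 0 38 -41 0 0; 0 38 -41 0 0; 0 38 -41 0 0; 0 38 -41 0 0; 0 38 -41 0 0; 0 23 -26 0 0")

```text
clock: 2.1
tcp_pos: [0.565, 0.1043, 0.3008]
orientation: [-3.111, -0.432, 0.001]
contact_force: [-0.2, -0.5, 0.4]
grip_width: 0.0852
```

Run:
```python
from ov import *
from bench import grab_frame
from go import delta
delta([.565,.103,.158])
for n in('top','side'): cv2.imwrite(f'pics/{n}1.png',grab_frame(n)[:,:,::-1])
t=cv2.imread('pics/top1.png');s=cv2.imread('pics/side1.png')
from bench import r
p=r.get_obs()['tcp_pos']
pl=[(np.array([p,p+[0,0,.1]]),(0,255,0))]+[(P,(0,255,255)) for P in cup((.565,.103),.122)]
overlay('top',t,pl,(170,120,330,260),4,'pics/o1t.png');overlay('side',s,pl,(170,60,330,240),3.2,'pics/o1s.png')
```

```text
t 2.1 tcp [0.565  0.1043 0.3008] yaw 0.276 zax [-0.001  0.001 -1.   ] w 0.0852 F [-0.2 -0.5  0.4] j [ 0.15  0.3  -0.54  1.69  0.16  1.2  -1.73]
delta mm (before twist) [ -0.3   1.5 142.8] twist 0
```

View pics/o1t.png

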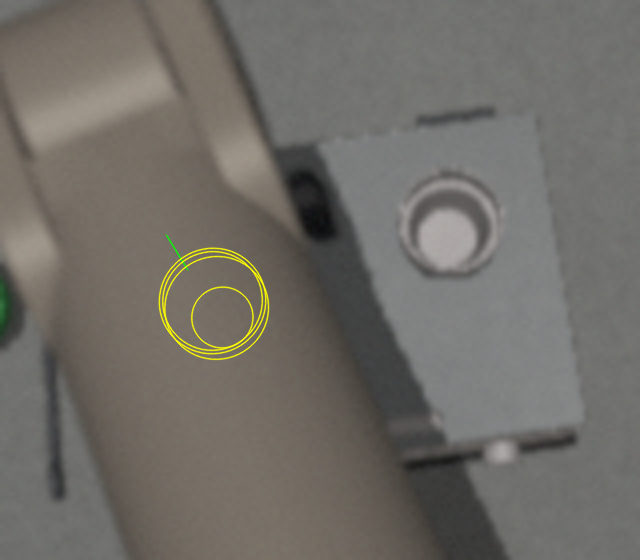

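View pics/o1s.png

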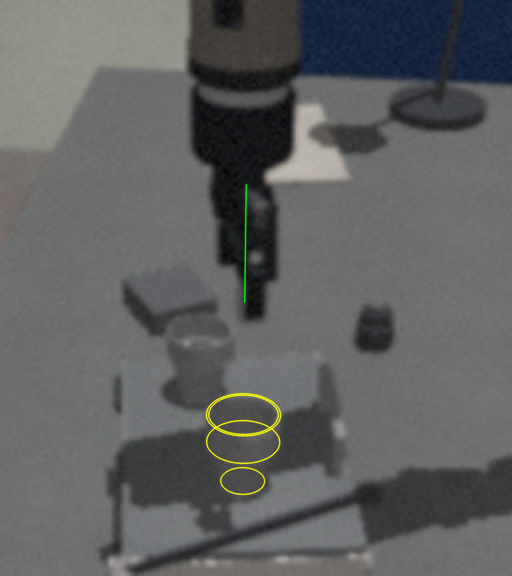

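Run:
```python
from ov import *
s=cv2.imread('pics/side1.png')
p=np.array([.565,.1043,.3008]);x=np.array([np.cos(.276),np.sin(.276),0]);y=np.array([np.sin(.276),-np.cos(.276),0])
pl=[]
for s1 in(-1,1):
    for a in(.0427,.057):
        q=p+s1*a*y+[0,0,.013];pl.append((np.array([q-.011*x,q+.011*x,q+.011*x+[0,0,.04],q-.011*x+[0,0,.04],q-.011*x]),(0,255,0) if s1<0 else (0,0,255)))
overlay('side',s,pl,(215,100,285,180),8,'pics/o1s2.png')
```

```text
(no output)
```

View pics/o1s2.png

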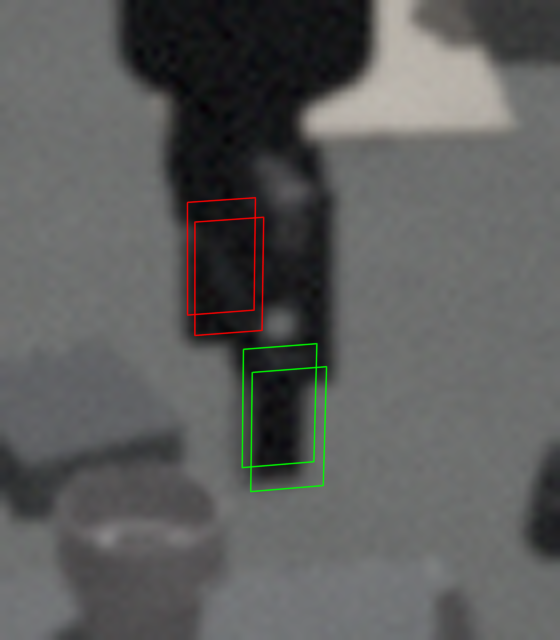

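Run:
```python
from ov import *
s=cv2.imread('pics/side0.png');t=cv2.imread('pics/top0.png')
ims=[]
for c,cs in(((.469,.3596),0),((.469,.366),0),((.565,.102),.122),((.565,.109),.122)):
    pl=[(P,(0,255,255)) for P in cup(c,cs)[:3]]
    overlay('side',s,pl,(255,280,300,335) if cs==0 else (225,170,270,225),6,'/tmp/a.png')
    overlay('top',t,pl,(108,215,153,260) if cs==0 else (203,175,248,220),6,'/tmp/b.png')
    ims.append(np.vstack([cv2.imread('/tmp/a.png')[:,:],cv2.imread('/tmp/b.png')]))
cv2.imwrite('pics/cmp.png',cv2.resize(np.hstack(ims),None,fx=.73,fy=.73,interpolation=cv2.INTER_AREA))
```

```text
(no output)
```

View pics/cmp.png

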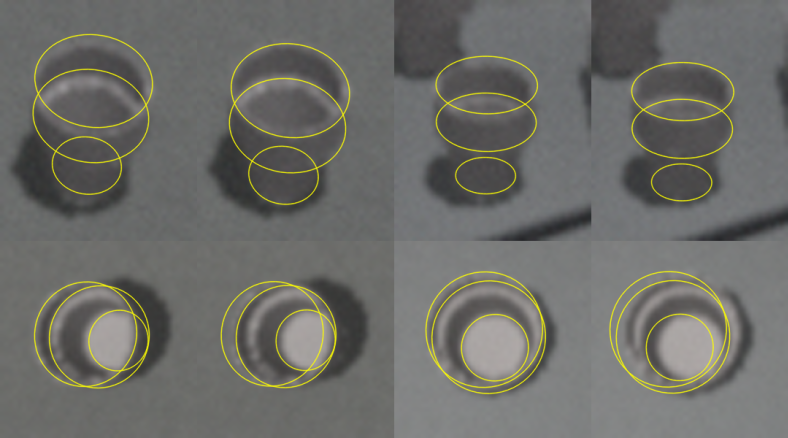

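Call:
carry_out(motion="0 0 1 25 0; 0 0 0 30 0; 0 0 0 30 0; 0 0 0 30 0; 0 0 0 20 0; 0 0 0 7 0; 1 0 0 0 0; 1 0 0 0 0")

```text
clock: 3.2
tcp_pos: [0.5655, 0.1004, 0.1605]
orientation: [3.112, 0.428, 0.003]
contact_force: [-0.1, 0.1, 0.6]
grip_width: 0.0614
```

Call:
carry_out(motion="1 0 0 0 0; 1 0 0 0 0; 1 0 0 0 0; 1 0 0 -10 0; 1 0 0 -30 0; 1 0 0 -30 0; 1 0 0 -40 0; 1 0 0 -40 0")

```text
clock: 4.2
tcp_pos: [0.5644, 0.1005, 0.3107]
orientation: [-3.112, -0.429, 0.001]
contact_force: [1.1, 0.6, -1.7]
grip_width: 0.0617
```

Run:
```python
from ov import *
from bench import grab_frame
from go import delta
delta([.469,.362,.31])
for n in('top','side'): cv2.imwrite(f'pics/{n}2.png',grab_frame(n)[:,:,::-1])
s=cv2.imread('pics/side2.png')
overlay('side',s,[],(150,80,330,260),3.2,'pics/o2s.png')
```

```text
t 4.2 tcp [0.5644 0.1005 0.3107] yaw 0.274 zax [-0.  0. -1.] w 0.0617 F [ 1.1  0.6 -1.7] j [ 0.15  0.29 -0.54  1.68  0.16  1.22 -1.72]
delta mm (before twist) [ -21.1 -277.5    0.8] twist 0
```

View pics/o2s.png

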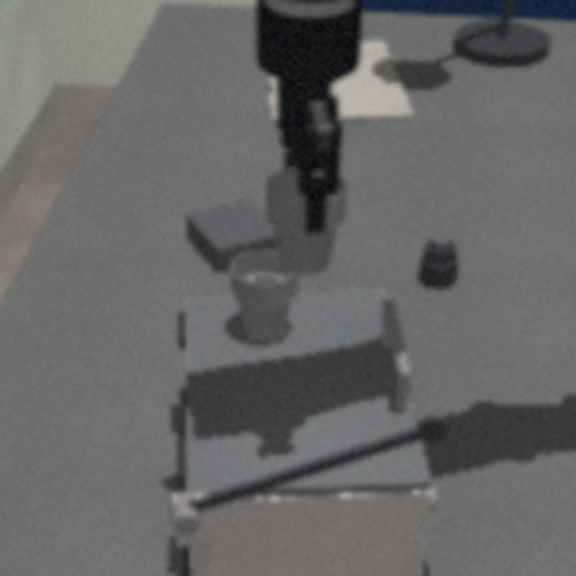

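Call:
carry_out(motion="1 -2 -20 0 0; 1 -3 -35 0 0; 1 -3 -45 0 0; 1 -3 -45 0 0; 1 -3 -45 0 0; 1 -3 -45 0 0; 1 -3 -30 0 0; 1 -1 -13 0 0")

```text
clock: 5.3
tcp_pos: [0.4665, 0.3648, 0.3078]
orientation: [3.111, 0.436, -0.005]
contact_force: [0.3, -0.3, -1.3]
grip_width: 0.0616
```

Call:
carry_out(motion="1 0 0 20 0; 1 0 0 30 0; 1 0 0 40 0; 1 0 0 40 0; 1 0 0 20 0; 1 0 0 10 0; 1 0 0 0 0; 1 0 0 0 0")

```text
clock: 6.3
tcp_pos: [0.4702, 0.3631, 0.1507]
orientation: [-3.111, -0.428, -0.003]
contact_force: [-0.6, 0.6, -0.9]
grip_width: 0.0616
```

Run:
```python
from ov import *
from bench import grab_frame
from go import delta
delta([.469,.362,.14])
for n in('top','side'): cv2.imwrite(f'pics/{n}3.png',grab_frame(n)[:,:,::-1])
overlay('side',cv2.imread('pics/side3.png'),[],(230,220,320,340),5,'pics/o3s.png')
overlay('top',cv2.imread('pics/top3.png'),[],(70,170,200,290),4,'pics/o3t.png')
```

```text
t 6.3 tcp [0.4702 0.3631 0.1507] yaw 0.274 zax [ 0.002  0.001 -1.   ] w 0.0616 F [-0.6  0.6 -0.9] j [-0.3   0.5  -0.61  1.8   0.35  0.95 -2.35]
delta mm (before twist) [-1.5  0.8 10.6] twist 0
```

View pics/o3s.png

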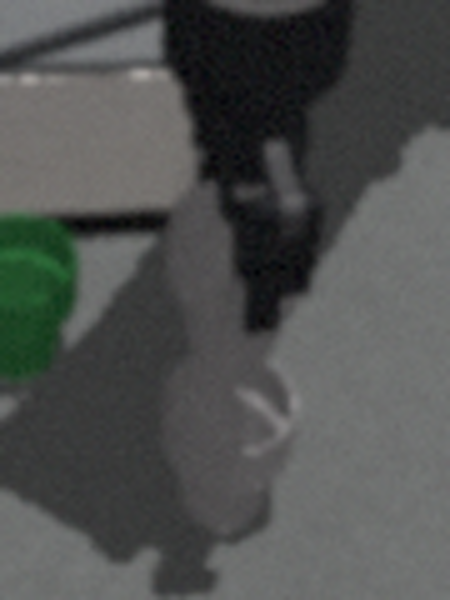

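View pics/o3t.png

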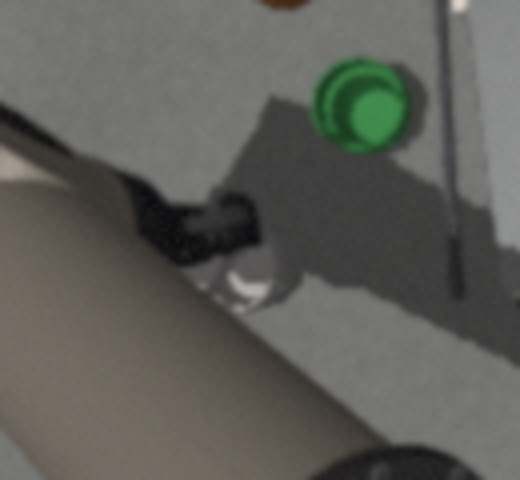

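Call:
carry_out(motion="1 0 0 20 0; 1 0 0 20 0; 1 0 0 15 0; 1 0 0 12 0; 1 0 0 8 0; 1 0 0 4 0; 1 0 0 2 0; 1 0 0 0 0")

```text
clock: 7.4
tcp_pos: [0.4697, 0.3626, 0.0686]
orientation: [-3.112, -0.429, -0.001]
contact_force: [0.2, -0.4, -2.4]
grip_width: 0.0619
```

Run:
```python
from ov import *
from bench import grab_frame
from go import delta
delta([.469,.362,.0665])
for n in('side',): cv2.imwrite(f'pics/{n}4.png',grab_frame(n)[:,:,::-1])
overlay('side',cv2.imread('pics/side4.png'),[],(230,220,320,340),5,'pics/o4s.png')
```

```text
t 7.4 tcp [0.4697 0.3626 0.0686] yaw 0.274 zax [ 0.  0. -1.] w 0.0619 F [ 0.2 -0.4 -2.4] j [-0.35  0.61 -0.55  1.85  0.43  0.8  -2.42]
delta mm (before twist) [-0.8  0.4  2.1] twist 0
```

View pics/o4s.png

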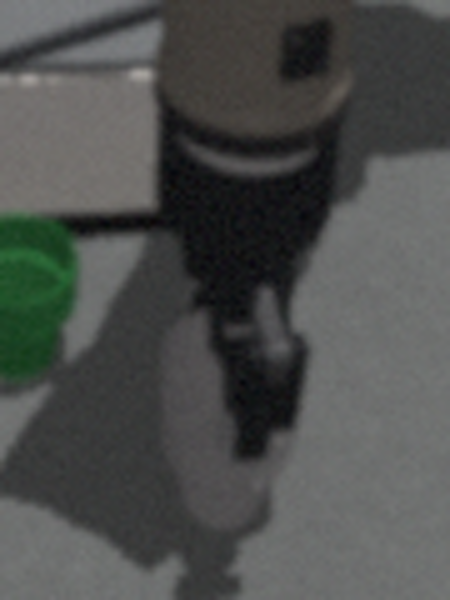

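Call:
carry_out(motion="1 0 0 1.5 0; 1 0 0 0 0; 0 0 0 0 0; 0 0 0 0 0; 0 0 0 0 0; 0 0 0 -10 0; 0 0 0 -40 0; 0 0 0 -50 0")

```text
clock: 8.45
tcp_pos: [0.469, 0.362, 0.1677]
orientation: [3.111, 0.429, -0.003]
contact_force: [1.0, -0.4, 0.5]
grip_width: 0.0851
```

Call:
carry_out(motion="0 0 0 -50 0; 0 6 20 -50 0; 0 14 45 -40 0; 0 14 50 -8 0; 0 14 50 0 0; 0 14 50 0 0; 0 14 50 0 0; 0 14 50 0 0")

```text
clock: 9.45
tcp_pos: [0.6419, 0.0821, 0.3158]
orientation: [-3.112, -0.429, -0.002]
contact_force: [0.7, 0.3, -0.4]
grip_width: 0.085
```

Run:
```python
from ov import *
from bench import grab_frame
from go import delta
delta([.617,-.034,.30])
for n in('side','top'): cv2.imwrite(f'pics/{n}5.png',grab_frame(n)[:,:,::-1])
overlay('side',cv2.imread('pics/side5.png'),[],(230,220,320,340),5,'pics/o5s.png')
overlay('top',cv2.imread('pics/top5.png'),[],(90,150,320,280),3.4,'pics/o5t.png')
```

```text
t 9.45 tcp [0.6419 0.0821 0.3158] yaw 0.274 zax [ 0.001  0.    -1.   ] w 0.085 F [ 0.7  0.3 -0.4] j [ 0.16  0.42 -0.54  1.49  0.22  1.29 -1.7 ]
delta mm (before twist) [-55.4 105.   15.7] twist 0
```

View pics/o5s.png

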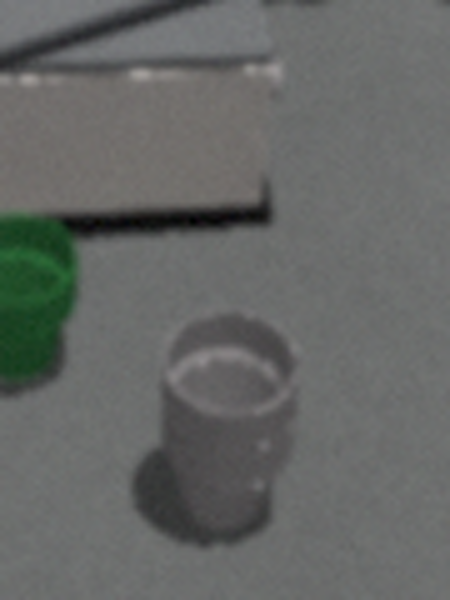

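View pics/o5t.png

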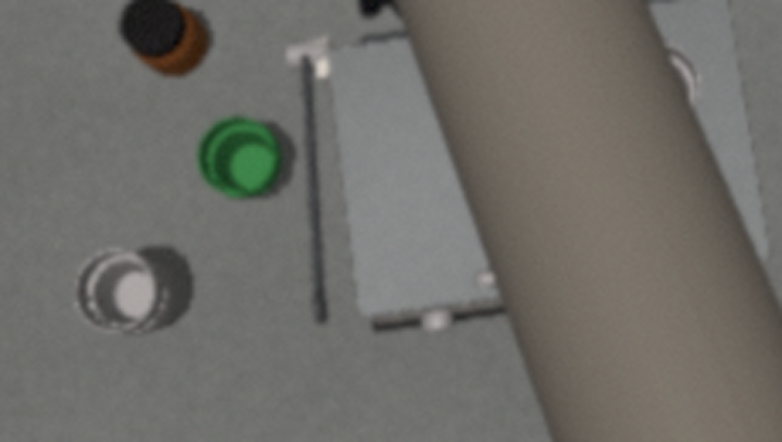

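Cup A is seated: in the side crop two collars are stacked with the rim at about (230,370), and the stack looks upright. Next is cup B.

Call:
carry_out(motion="0 -12 22 3 0; 0 -12 22 3 0; 0 -12 22 3 0; 0 -11 22 3 0; 0 -8 17 3 0; 0 0 0 0 0; 0 0 0 0 0; 0 0 0 0 0")

```text
clock: 10.55
tcp_pos: [0.6169, -0.0309, 0.3]
orientation: [-3.111, -0.432, -0.001]
contact_force: [1.3, 0.0, -0.2]
grip_width: 0.0854
```

```bash
python3 go.py .617 -.035 .1605
```

```text
t 10.55 tcp [ 0.6169 -0.0309  0.3   ] yaw 0.276 zax [ 0.     0.001 -1.   ] w 0.0854 F [ 1.3  0.  -0.2] j [ 0.34  0.37 -0.51  1.59  0.19  1.23 -1.51]
delta mm (before twist) [ -1.1   4.1 139.5] twist 0
```

Call:
carry_out(motion="0 0 2 25 0; 0 -1 2 30 0; 0 0 0 30 0; 0 0 0 30 0; 0 0 0 18 0; 0 0 0 6 0; 1 0 0 0 0; 1 0 0 0 0")

```text
clock: 11.55
tcp_pos: [0.6178, -0.0364, 0.1622]
orientation: [3.112, 0.429, 0.003]
contact_force: [0.4, 0.5, -0.4]
grip_width: 0.06
```

Call:
carry_out(motion="1 0 0 0 0; 1 0 0 0 0; 1 0 0 0 0; 1 0 0 -10 0; 1 0 0 -30 0; 1 0 0 -30 0; 1 0 0 -40 0; 1 0 0 -40 0")

```text
clock: 12.55
tcp_pos: [0.6163, -0.0368, 0.312]
orientation: [-3.112, -0.429, 0.002]
contact_force: [0.2, 0.1, -1.5]
grip_width: 0.0595
```

Run:
```python
from ov import *
from bench import grab_frame
from go import delta
delta([.469,.362,.31])
cv2.imwrite(f'pics/side6.png',grab_frame('side')[:,:,::-1])
overlay('side',cv2.imread('pics/side6.png'),[],(180,60,320,200),4,'pics/o6s.png')
```

```text
t 12.55 tcp [ 0.6163 -0.0368  0.312 ] yaw 0.274 zax [-0.001 -0.    -1.   ] w 0.0595 F [ 0.2  0.1 -1.5] j [ 0.35  0.37 -0.51  1.57  0.19  1.25 -1.5 ]
delta mm (before twist) [ -34.  -423.7    2.1] twist 0
```

View pics/o6s.png

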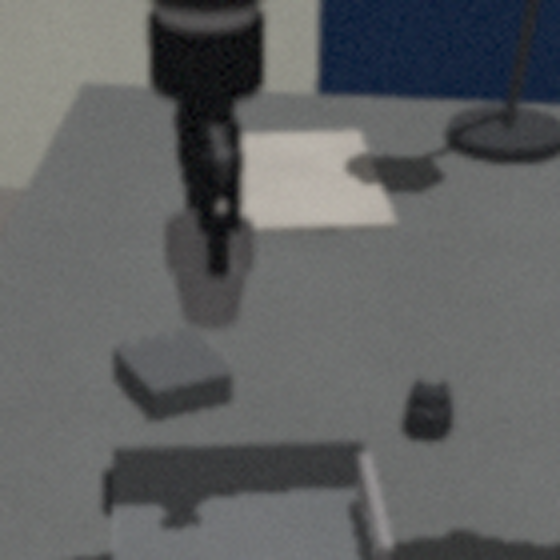

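Call:
carry_out(motion="1 -3 -25 0 0; 1 -4 -50 0 0; 1 -5 -60 0 0; 1 -5 -60 0 0; 1 -5 -60 0 0; 1 -5 -60 0 0; 1 -4 -60 0 0; 1 -3 -48 0 0")

```text
clock: 13.6
tcp_pos: [0.4682, 0.3635, 0.3109]
orientation: [-3.112, -0.431, 0.0]
contact_force: [1.0, -0.3, -1.1]
grip_width: 0.0596
```

Call:
carry_out(motion="1 0 0 10 0; 1 0 0 30 0; 1 0 0 40 0; 1 0 0 35 0; 1 0 0 15 0; 1 0 0 5 0; 1 0 0 0 0; 1 0 0 0 0")

```text
clock: 14.6
tcp_pos: [0.4704, 0.362, 0.1771]
orientation: [-3.111, -0.428, -0.003]
contact_force: [-0.2, 0.6, 0.1]
grip_width: 0.0596
```

Run:
```python
from ov import *
from bench import grab_frame
from go import delta
delta([.4695,.3625,.0962])
for n in('top','side'): cv2.imwrite(f'pics/{n}7.png',grab_frame(n)[:,:,::-1])
overlay('side',cv2.imread('pics/side7.png'),[],(230,200,320,335),4.4,'pics/o7s.png')
overlay('top',cv2.imread('pics/top7.png'),[],(80,180,180,280),5,'pics/o7t.png')
```

```text
t 14.6 tcp [0.4704 0.362  0.1771] yaw 0.274 zax [ 0.002  0.001 -1.   ] w 0.0596 F [-0.2  0.6  0.1] j [-0.27  0.48 -0.65  1.78  0.34  1.   -2.35]
delta mm (before twist) [-0.9 -0.6 80.9] twist 0
```

View pics/o7s.png

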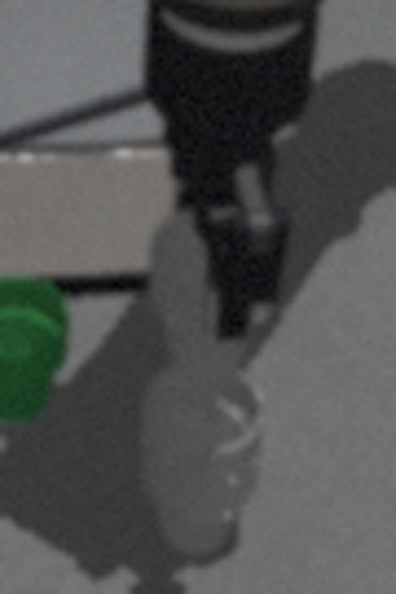

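View pics/o7t.png

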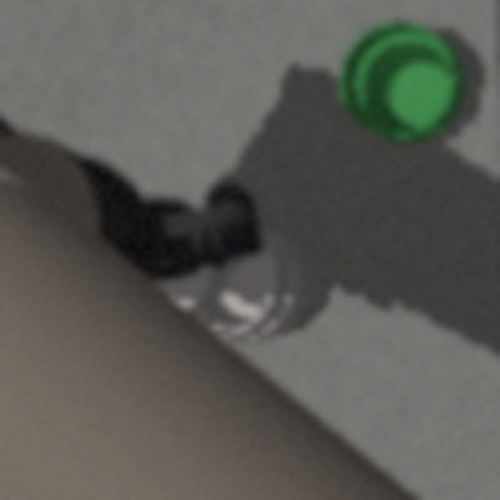

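Call:
carry_out(motion="1 1 0 20 0; 1 1 0 20 0; 1 0 0 15 0; 1 0 0 12 0; 1 0 0 7 0; 1 0 0 3 0; 1 0 0 1.5 0; 1 0 0 0 0")

```text
clock: 15.7
tcp_pos: [0.4719, 0.3621, 0.0977]
orientation: [-3.112, -0.429, -0.001]
contact_force: [0.1, 0.8, -0.8]
grip_width: 0.0601
```

Run:
```python
from ov import *
from bench import grab_frame
from go import delta
delta([.4695,.3625,.0962])
for n in('side',): cv2.imwrite(f'pics/{n}8.png',grab_frame(n)[:,:,::-1])
overlay('side',cv2.imread('pics/side8.png'),[],(230,220,320,335),5,'pics/o8s.png')
```

```text
t 15.7 tcp [0.4719 0.3621 0.0977] yaw 0.274 zax [ 0.001  0.    -1.   ] w 0.0601 F [ 0.1  0.8 -0.8] j [-0.31  0.58 -0.6   1.83  0.42  0.86 -2.41]
delta mm (before twist) [-2.2 -1.   1.4] twist 0
```

View pics/o8s.png

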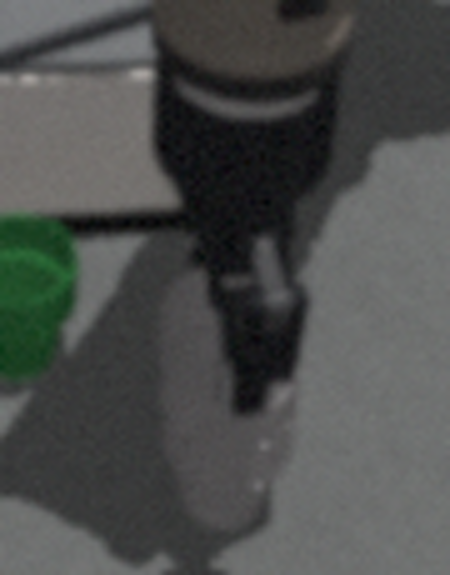

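Call:
carry_out(motion="1 0 0 1 0; 1 0 0 0 0; 0 0 0 0 0; 0 0 0 0 0; 0 0 0 0 0; 0 0 0 -10 0; 0 0 0 -40 0; 0 0 0 -50 0")

```text
clock: 16.75
tcp_pos: [0.4712, 0.3616, 0.1972]
orientation: [3.111, 0.429, -0.003]
contact_force: [1.7, 0.1, -0.3]
grip_width: 0.0854
```

Call:
carry_out(motion="0 0 0 -50 0; 0 -10 20 -50 0; 0 -20 40 0 0; 0 -20 50 0 0; 0 -20 50 0 0; 0 -20 50 0 0; 0 -10 50 0 0; 0 0 40 0 0")

```text
clock: 17.75
tcp_pos: [0.4561, 0.044, 0.2972]
orientation: [3.111, 0.427, 0.002]
contact_force: [0.7, -0.1, -0.0]
grip_width: 0.0855
```

Run:
```python
from ov import *
from bench import grab_frame
from go import delta
delta([.49,.026,.30],.16+np.pi/2)
for n in('side','top'): cv2.imwrite(f'pics/{n}9.png',grab_frame(n)[:,:,::-1])
overlay('side',cv2.imread('pics/side9.png'),[],(190,140,320,340),3,'pics/o9s.png')
overlay('top',cv2.imread('pics/top9.png'),[],(90,130,320,280),3.4,'pics/o9t.png')
```

```text
t 17.75 tcp [0.4561 0.044  0.2972] yaw 0.273 zax [ 0.001 -0.001 -1.   ] w 0.0855 F [ 0.7 -0.1 -0. ] j [ 0.3   0.09 -0.56  1.94  0.05  1.13 -1.58]
delta mm (before twist) [27.8 26.5 -2.7] twist -1.458
```

View pics/o9s.png

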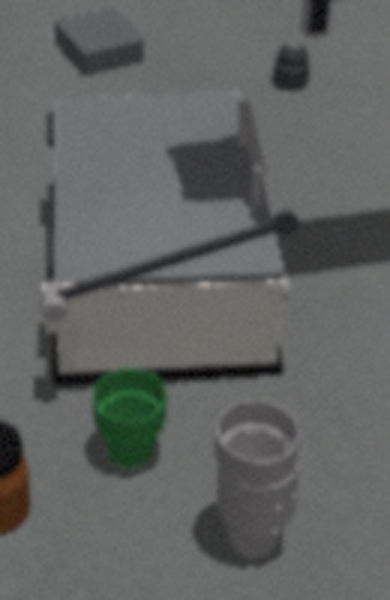

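View pics/o9t.png

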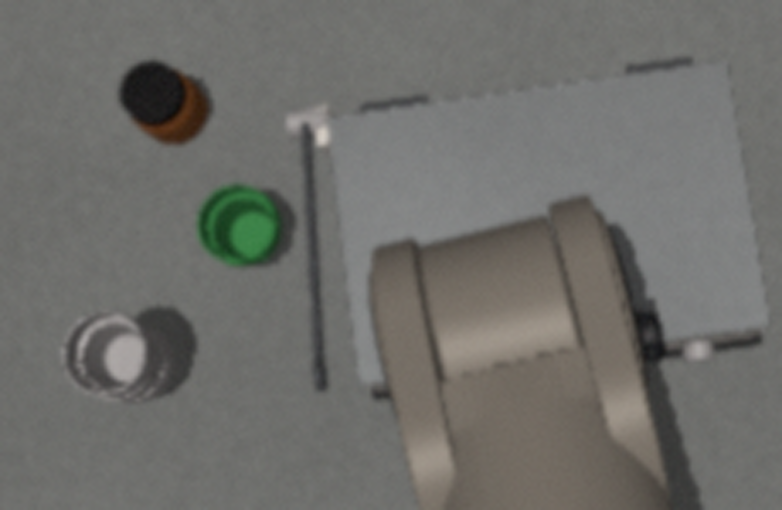

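```bash
cat > lid.py <<'E'
from ov import *
yaw=.161;H=np.array([.6745,.0555,.112])
xl=np.array([np.cos(yaw),np.sin(yaw),0]);yl=np.array([-np.sin(yaw),np.cos(yaw),0]);zl=np.array([0,0,1.])
def pt(th,x,y,z): # x<0 toward free edge
    xr=np.cos(th)*xl-np.sin(th)*zl; zr=np.cos(th)*zl+np.sin(th)*xl
    return H+x*xr+y*yl+z*zr
def lidpoly(th): return np.array([pt(th,a,b,.01) for a,b in((0,.15),(0,-.15),(-.2,-.15),(-.2,.15),(0,.15))])
def barpoly(th): return np.array([pt(th,-.188,b,.052) for b in(-.055,.055)])
def edge(th): return np.array([pt(th,a,.15,b) for a,b in((0,0),(-.2,0),(-.2,.01),(0,.01),(0,0))])
def strip(th,z=.005): return np.array([pt(th,a,.166,b+z) for a,b in((0,-.005),(-.208,-.005),(-.208,.005),(0,.005))])
def tip(th,z=.005): return pt(th,-.208,.166,z)
E
python3 - <<'E'
from lid import *
t=cv2.imread('pics/top0.png');s=cv2.imread('pics/side0.png')
for th in np.arange(.25,.61,.05): print(th.round(2),proj('side',tip(th)).round(1),proj('top',tip(th)).round(1),tip(th).round(3))
print('proj hinge', proj('side',pt(0,0,.166,.005)))
pl=[(lidpoly(0),(0,255,255)),(barpoly(0),(0,255,0))]+[(strip(th),c) for th,c in((.35,(255,0,0)),(.4,(0,0,255)),(.45,(0,255,0)))]
overlay('top',t,pl,(160,140,330,260),4.5,'pics/l_t.png');overlay('side',s,pl,(190,150,310,280),5,'pics/l_s.png')
E
```

```text
0.25 [[287.7 218.4]] [[186.  243.6]] [0.45  0.187 0.168]
0.3 [[286.8 215.4]] [[185.1 242.1]] [0.453 0.188 0.178]
0.35 [[285.6 212.3]] [[184.2 240.4]] [0.457 0.188 0.188]
0.4 [[284.3 209.3]] [[183.3 238.5]] [0.461 0.189 0.198]
0.45 [[282.7 206.4]] [[182.4 236.3]] [0.465 0.19  0.207]
0.5 [[280.9 203.4]] [[181.4 233.9]] [0.47  0.19  0.216]
0.55 [[278.9 200.6]] [[180.4 231.2]] [0.475 0.191 0.225]
0.6 [[276.7 197.8]] [[179.4 228.3]] [0.481 0.192 0.234]
proj hinge [[208.70123537 236.76863506]]
```

View pics/l_t.png

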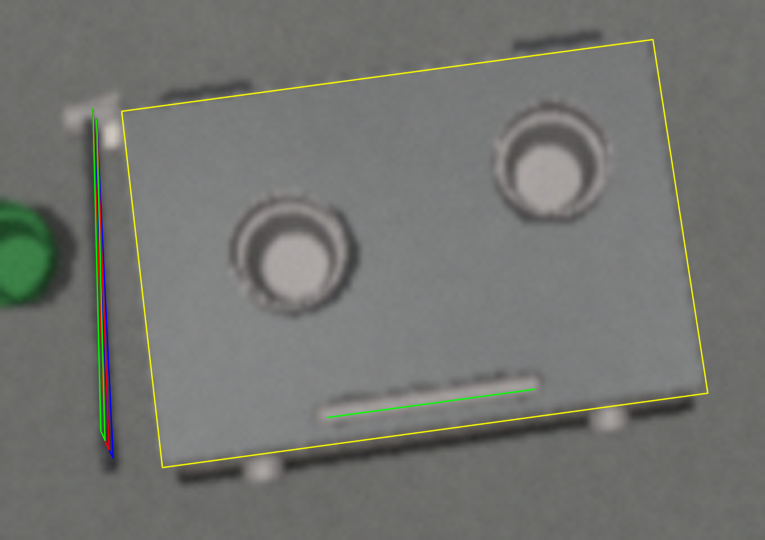

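View pics/l_s.png

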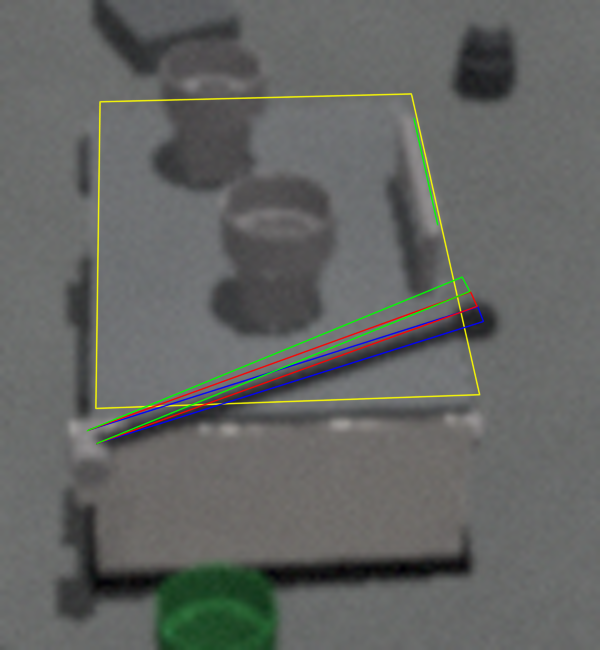

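Call:
carry_out(motion="0 0 0 0 -0.182; 0 0 0 0 -0.182; 0 0 0 0 -0.182; 0 0 0 0 -0.182; 0 0 0 0 -0.182; 0 0 0 0 -0.182; 0 0 0 0 -0.182; 0 0 0 0 -0.182")

```text
clock: 18.85
tcp_pos: [0.4564, 0.0472, 0.2969]
orientation: [2.029, 2.398, 0.001]
contact_force: [0.4, 0.0, -0.1]
grip_width: 0.0856
```

```bash
python3 go.py .489 .0253 .147 1.732
```

```text
t 18.85 tcp [0.4564 0.0472 0.2969] yaw 1.737 zax [ 0.001  0.    -1.   ] w 0.0856 F [ 0.4  0.  -0.1] j [ 0.38  0.1  -0.66  1.93  0.07  1.13 -0.13]
delta mm (before twist) [-27.1  28.5 149.9] twist 0.005
```

Call:
carry_out(motion="0 -13 14 0 0; 0 -14 14 0 0; 0 0 0 30 0; 0 0 0 40 0; 0 0 0 40 0; 0 0 0 25 0; 0 0 0 8 0; 0 0 0 0 0")

```text
clock: 19.85
tcp_pos: [0.4891, 0.0237, 0.1533]
orientation: [-2.04, -2.389, -0.0]
contact_force: [0.8, 0.4, 0.5]
grip_width: 0.0854
```

Run:
```python
from lid import *
from bench import grab_frame
from go import delta
delta([.489,.0253,.147])
for n in('side',): cv2.imwrite(f'pics/{n}10.png',grab_frame(n)[:,:,::-1])
overlay('side',cv2.imread('pics/side10.png'),[],(200,110,310,240),4.6,'pics/o10s.png')
```

```text
t 19.85 tcp [0.4891 0.0237 0.1533] yaw 1.728 zax [-0.  0. -1.] w 0.0854 F [0.8 0.4 0.5] j [ 0.33  0.33 -0.6   2.03  0.25  0.85 -0.25]
delta mm (before twist) [1.6 0.1 6.3] twist 0
```

View pics/o10s.png

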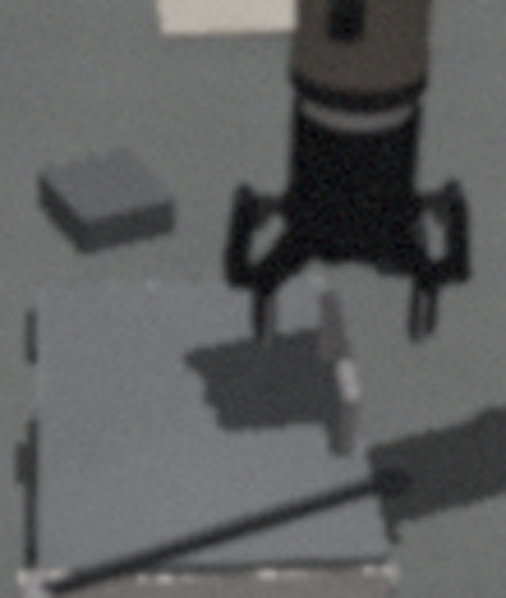

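Call:
carry_out(motion="0 0 0 5 0; 0 0 0 0 0; 0.7 0 0 0 0; 1 0 0 0 0; 1 0 0 0 0; 1 0 0 0 0; 1 0 0 0 0; 1 0 0 0 0")

```text
clock: 20.9
tcp_pos: [0.4914, 0.0244, 0.1489]
orientation: [2.035, 2.388, 0.008]
contact_force: [8.7, 0.4, -5.3]
grip_width: 0.0103
```

Run:
```python
from go import *
o=r.get_obs();delta(o['tcp_pos'])
import numpy as np
d=.188;h=.052;xl=np.array([np.cos(.161),np.sin(.161),0])
for th in(.1,.2,.3,.34,.38):
    dx=-.188*np.cos(th)+.052*np.sin(th)+.188; dz=.188*np.sin(th)+.052*np.cos(th)-.052
    print(th,'fwd mm',round(dx*1e3,1),'up',round(dz*1e3,1))
M=R.from_rotvec(o['orientation']).as_matrix();print('lid x in tool',(M.T@xl).round(3))
```

```text
t 20.9 tcp [0.4914 0.0244 0.1489] yaw 1.73 zax [ 0.006  0.002 -1.   ] w 0.0103 F [ 8.7  0.4 -5.3] j [ 0.33  0.34 -0.6   2.04  0.25  0.83 -0.25]
delta mm (before twist) [0. 0. 0.] twist 0
0.1 fwd mm 6.1 up 18.5
0.2 fwd mm 14.1 up 36.3
0.3 fwd mm 23.8 up 53.2
0.34 fwd mm 28.1 up 59.7
0.38 fwd mm 32.7 up 66.0
lid x in tool [0.002 1.    0.006]
```

Call:
carry_out(motion="1 0 4 -10.6 0; 1 0 5 -10.3 0; 1 0 5.5 -10.1 0; 1 0 5 -10 0; 1 0 5.5 -9.4 0; 1 0 6 -9.3 0; 1 0 0 0 0; 1 0 0 0 0")

```text
clock: 21.9
tcp_pos: [0.5173, 0.0288, 0.2079]
orientation: [-2.036, -2.389, 0.005]
contact_force: [-6.3, 0.6, -4.5]
grip_width: 0.0106
```

Run:
```python
from lid import *
from bench import grab_frame
from go import delta
delta([.489,.0253,.147])
for n in('side','top'): cv2.imwrite(f'pics/{n}11.png',grab_frame(n)[:,:,::-1])
overlay('side',cv2.imread('pics/side11.png'),[],(190,120,310,260),4.6,'pics/o11s.png')
```

```text
t 21.9 tcp [0.5173 0.0288 0.2079] yaw 1.73 zax [-0.004 -0.001 -1.   ] w 0.0106 F [-6.3  0.6 -4.5] j [ 0.34  0.31 -0.61  1.92  0.21  0.98 -0.21]
delta mm (before twist) [  1.1 -28.3  61. ] twist 0
```

View pics/o11s.png

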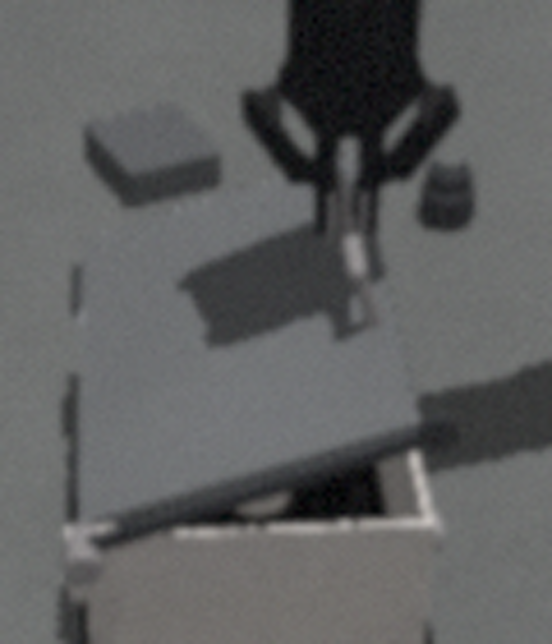

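Run:
```python
from lid import *
s=cv2.imread('pics/side11.png')
overlay('side',s,[],(200,205,292,242),8.5,'/tmp/a.png')
overlay('side',s,[(edge(th),c) for th,c in((.30,(0,255,255)),(.34,(0,0,255)),(.38,(0,255,0)))]+[(strip(.34),(255,0,0))],(200,205,292,242),8.5,'/tmp/b.png')
a=cv2.convertScaleAbs(cv2.imread('/tmp/a.png'),alpha=1.7)
cv2.imwrite('pics/z11.png',np.vstack([a,cv2.imread('/tmp/b.png')])[:600])
```

```text
(no output)
```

View pics/z11.png

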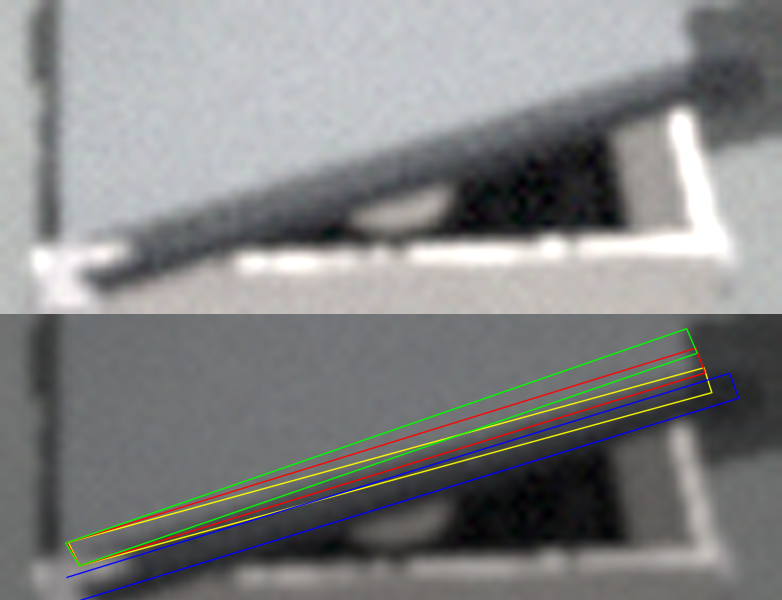

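Run:
```python
from lid import *
from bench import grab_frame
g=np.mean([grab_frame('side').mean(2) for _ in range(6)],0); np.save('g11.npy',g)
for u in range(210,286,5):
    v0=int(234-(u-208)*.3); print(u,v0-6,g[v0-6:v0+9,u-1:u+2].mean(1).round(0).astype(int))
```

```text
210 227 [112 111 111 111 110 105 112 136 135 105  80  89 113 124 116]
215 225 [114 114 113 113 112 109  94  79  80  85  74  53  47  68  94]
220 224 [114 114 114 114 112 102  84  67  58  57  52  45  56  84 101]
225 222 [116 114 115 115 115 109  94  76  64  61  56  47  49  72  96]
230 221 [116 116 116 114 113 105  87  71  63  59  51  41  42  88 142]
235 219 [116 116 116 116 114 109  93  76  67  63  55  45  36  26  37]
240 218 [116 116 115 115 113 104  86  70  64  58  50  44  42  32  19]
245 216 [116 116 116 115 115 110  96  77  66  62  52  46  59  85  96]
250 215 [116 116 115 116 114 105  86  70  64  57  46  49  71  90  95]
255 213 [117 117 116 116 116 112  97  78  69  63  51  41  33  23  16]
260 212 [116 116 116 116 115 104  87  71  66  56  44  36  26  15  13]
265 210 [114 115 116 116 115 111  96  78  69  61  49  40  29  20  13]
270 209 [114 114 114 114 113 104  86  71  64  53  43  40  32  22  17]
275 207 [116 116 115 114 114 111  95  77  67  57  47  51  70  86  91]
280 206 [ 94  89  90  96 102  97  80  61  55  48  46  74 119 149 159]
285 204 [100  79  62  57  57  59  60  53  42  39  38  39  38  43  51]
```

Comparing edge slopes, the lid is about 0.02 rad below the strip. That is within tolerance, but I'll raise it by about 3.5 mm.

Call:
carry_out(motion="1 0 0.5 -1.5 0; 1 0 0.5 -2 0; 1 0 0 0 0; 1 0 0 0 0; 1 0 0 0 0; 1 0 0 0 0; 1 0 0 0 0; 1 0 0 0 0")

```text
clock: 23.3
tcp_pos: [0.5198, 0.0292, 0.2114]
orientation: [-2.037, -2.391, 0.0]
contact_force: [-4.7, 2.0, -6.8]
grip_width: 0.0104
```

Run:
```python
from lid import *
from bench import grab_frame
from go import delta
fs=[grab_frame('side') for _ in range(6)]
delta([.5173,.0288,.2079])
g=np.mean([f.mean(2) for f in fs],0)
def cross(col,v,th):
    for i in range(len(col)-1):
        if (col[i]-th)*(col[i+1]-th)<=0: return v+i+(col[i]-th)/(col[i]-col[i+1])
L=[];
for u in range(218,277):
    v0=int(234-(u-208)*.3)-8; L.append((u,cross(g[v0:v0+12,u-1:u+2].mean(1),v0,90)))
L=np.array(L);print('lid edge slope',np.polyfit(L[:,0],L[:,1],1))
for u in(215,220,225,245,250,275):
    v0=int(234-(u-208)*.3)+3; print(u,v0,g[v0:v0+7,u-1:u+2].mean(1).round(0))
cv2.imwrite('pics/side12.png',fs[-1][:,:,::-1]);overlay('side',cv2.imread('pics/side12.png'),[],(180,110,320,340),2.6,'pics/o12s.png')
cv2.imwrite('pics/top12.png',grab_frame('top')[:,:,::-1])
```

```text
t 23.6 tcp [0.5197 0.0292 0.2114] yaw 1.73 zax [-0.001  0.    -1.   ] w 0.0108 F [-3.8  2.3 -6.8] j [ 0.34  0.31 -0.61  1.91  0.21  0.99 -0.21]
delta mm (before twist) [ 0.  -2.5  3.5] twist 0
lid edge slope [ -0.31848072 299.52225828]
215 234 [ 84.  73.  53.  47.  67.  94. 107.]
220 233 [ 56.  50.  45.  57.  84. 102. 109.]
225 231 [ 57.  55.  47.  50.  73.  96. 106.]
245 225 [65. 53. 46. 59. 85. 96. 85.]
250 224 [56. 46. 50. 72. 91. 95. 81.]
275 216 [58. 47. 51. 70. 87. 91. 92.]
```

View pics/o12s.png

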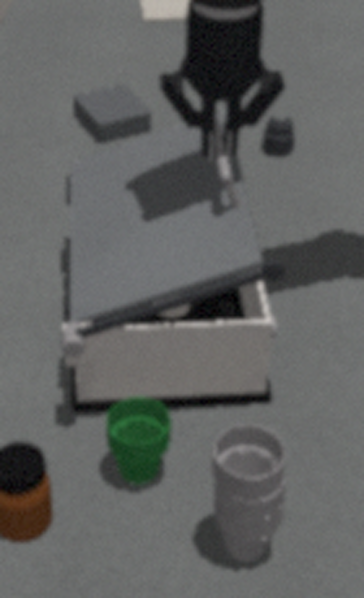

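View pics/top12.png

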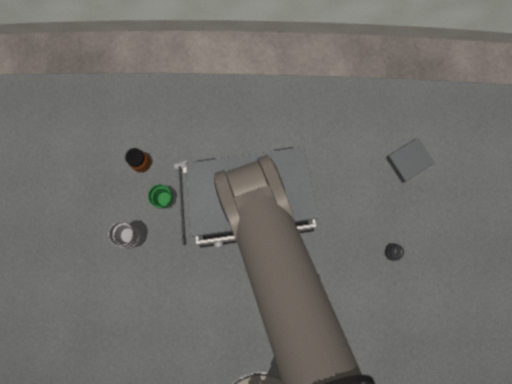

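The lid edge slope is now 0.3185, against 0.319 for the strip, which hasn't moved. The lid has been still since the last adjustment, the stack is upright, and the bystanders are where they were. I'm handing in.

```bash
python3 -c "
from bench import r
o=r.get_obs();print(o['qvel'].round(3),o['contact_force'].round(1),o['clock']);print(r.hand_in())"
```

```text
[-0.003 -0.     0.001  0.001 -0.001  0.    -0.001] [-4.5  1.8 -7.6] 23.65
the job is handed in; nothing more can be done
None
```

I nested both steel cups in the bench cup, one after the other, then lifted the lid by its bar in line with the index arm. I handed in at 23.65 s with the gripper still holding it; `hand_in` reports no verdict.

**Lid:** In the last side view the lid edge slope was 0.3185 against 0.319 for the index strip, so I estimate the lid lies within about 0.01 rad of the mark. The arm was at rest, with about 9 N on the tool while holding the bar.

**Cups:** The stack of three looks upright and fully seated in the side view. I checked this by eye and did not measure the sideways fit or tilt.

**Bystanders:** The index arm, jar, objective, slide box and green cup show no visible shift in the last pictures.

**Readings that disagreed:**
- **Cup positions:** the side camera put the cups up to about 10 mm further left (+y) than the top camera. I went mainly by the top camera, and the first grasp agreed with it.
- **Grip width:** it read about 2 mm low on the second cup (59.5 mm for a 62 mm collar) and on the bar (10.3 mm for 12 mm). I found no other sign of a bad grasp.

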